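Set the bean doser to the smallest cup and open its outlet

TASK

Set the bean doser for the smallest dose: push the upright tabs on the turret's rim with a fingertip, either way round and in as many pushes as you need, until the smallest of its three cups stands centred in front of the chute. Then push the tab of the outlet gate sideways, away from the robot, until the gate is fully open. Only push on the tabs: take none of them between the fingers, do not push on the turret's cups, hub or disc, keep the gate shut until the turret is set, and leave the things around, the espresso cup under the chute too, where they stand.

Things in the scene. Friction and masses are not known exactly. Their poses are not given: they have to be found in the camera images.
- doser: the bean doser, a fixed metal stand on the worktop: grey drum 160 mm across and 85 mm high on a dark foot 190 mm across, with an aluminium chute 44 mm wide reaching out to 167 mm from the axis on its +y side. Origin on the turret axis, at worktop height; z up, y towards the chute
- turret (a joint): angle of the turret, rad, counter-clockwise from above; 0 (and each whole turn) puts the smallest cup at the outlet. The turret is an aluminium disc 156 mm across, top 101 mm above the worktop, on the vertical axis through the doser's origin. Turns both ways (stops at -6.3 and 12.6), no spring or detents, stays where left (friction 0.12 N m, some 1.5 N at a tab)
- large_cup (a point): middle of the mouth of the largest of three open steel cups on the turret (not to be pushed on), 20, 33 and 48 mm across, counter-clockwise from above in this order at every 120 degrees, centres 42 mm from the axis, rims 115 mm above the worktop; on the radius of each a tab stands at the disc's rim
- small_cup (a point): middle of the mouth of the smallest cup (20 mm across), 115 mm above the worktop
- outlet (a point): point over the outlet, where the middle of the chosen cup must stand: on the centre line of the chute, 42 mm from the turret axis, 101 mm above the worktop
- gate (a joint): travel of the outlet gate, m: 0 shut, 0.040 fully open against its stop. An upright steel blade across the chute, 131 mm from the turret axis, with an upright tab above it; it slides along the doser's +x, friction about 1.5 N, no spring, and stays where it is left
- gate_top (a point): middle of the top end of the gate's tab, 147 mm above the worktop; the tab is 7 mm thick along the sliding direction (x), 24 mm wide along y, and stands free for the upper 54 mm. This point lies 131 mm from the turret axis on the chute side. Its axes are the doser's
- espresso_cup: white espresso cup standing under the end of the chute, 60 mm across, 49 mm high, its handle pointing roughly towards the robot; origin under its middle
- tamper: coffee tamper with brown knob, 58 mm across, 86 mm high, standing to the right of the doser; origin under its middle
- sample_tin: light metal screw-lid tin, 65 mm across, 52 mm high, right of the doser; origin under its middle
- label_roll: flat roll of labels, 83 mm across, 30 mm high, lying behind the doser; origin under its middle
- grinder_brush: small brush with wooden handle, 156 mm long, 22 mm thick, lying at the front edge of the worktop; origin under its middle
- tab_small (a point): upright flat steel tab on the rim of the turret, on the radius of the smallest cup: 22 mm along the radius, 7 mm thick, its centre 78 mm from the turret axis, its top 147 mm above the worktop (46 mm above the disc). The point is the middle of its top; x points radially outward, y along the rim (counter-clockwise from above), z up
- tab_medium (a point): upright flat steel tab on the rim of the turret, on the radius of the medium-sized cup: 22 mm along the radius, 7 mm thick, its centre 78 mm from the turret axis, its top 147 mm above the worktop (46 mm above the disc). The point is the middle of its top; x points radially outward, y along the rim (counter-clockwise from above), z up
- tab_large (a point): upright flat steel tab on the rim of the turret, on the radius of the largest cup: 22 mm along the radius, 7 mm thick, its centre 78 mm from the turret axis, its top 147 mm above the worktop (46 mm above the disc). The point is the middle of its top; x points radially outward, y along the rim (counter-clockwise from above), z up
Things that resemble listed ones, but are neither listed nor needed, are in the scene too. What is shaped like the espresso_cup but green is not meant.

How it is judged:
On the way, in this order (a step that is already met when the one before it is completed fails the run):
1. the smallest cup stands at the outlet, the gate still shut (horizontal distance between small_cup and outlet below 0.0065 m and value of joint gate below 0.012 m and velocity of joint turret between -0.05 and 0.05 rad/s), for 0.2 s.
2. the gate is fully open, the smallest cup still at the outlet (horizontal distance between small_cup and outlet below 0.0065 m and value of joint gate above 0.036 m), for 0.2 s.
At the end, for the whole second after the job is handed in: The middle of the smallest cup stands within 6.5 mm (horizontally) of the outlet point, the turret at rest; the gate stands open by more than 36 of its 40 mm; the espresso cup stands upright within 12 mm of its place (all of step 2 and velocity of joint turret between -0.05 and 0.05 rad/s and linear speed of espresso_cup below 0.02 m/s and angle between espresso_cup's own z axis and vertical below 0.1 rad and distance of espresso_cup from where it was at the start of the episode below 0.012 m); the robot touches nothing.
It fails at once if the gate is pushed open (over 15 mm) while the smallest cup is not at the outlet (over 9 mm off) (value of joint gate above 0.015 m and horizontal distance between small_cup and outlet above 0.009 m).
It fails at once if a tab is taken between the fingers ((y of the grasp point in the frame of tab_small between -0.006 and 0.006 m and x of the grasp point in the frame of tab_small between -0.02 and 0.02 m and z of the grasp point in the frame of tab_small below 0.012 m and contact force between the fingers and small_tab_body above 0.5 N) or (y of the grasp point in the frame of tab_medium between -0.006 and 0.006 m and x of the grasp point in the frame of tab_medium between -0.02 and 0.02 m and z of the grasp point in the frame of tab_medium below 0.012 m and contact force between the fingers and medium_tab_body above 0.5 N) or (y of the grasp point in the frame of tab_large between -0.006 and 0.006 m and x of the grasp point in the frame of tab_large between -0.02 and 0.02 m and z of the grasp point in the frame of tab_large below 0.012 m and contact force between the fingers and large_tab_body above 0.5 N) or (x of the grasp point in the frame of gate_top between -0.006 and 0.006 m and y of the grasp point in the frame of gate_top between -0.02 and 0.02 m and z of the grasp point in the frame of gate_top below 0.012 m and contact force between the fingers and doser above 0.5 N)).
It fails at once if the robot pushes on the turret's cups, hub or disc instead of its tabs (over 3 N) (contact force between any of the fingers, the arm and disc above 3 N or contact force between any of the fingers, the arm and hub above 3 N or contact force between any of the fingers, the arm and hub_nut above 3 N or contact force between any of the fingers, the arm and small_cup_body above 3 N or contact force between any of the fingers, the arm and medium_cup_body above 3 N or contact force between any of the fingers, the arm and large_cup_body above 3 N).
It fails at once if something standing around is shifted by over 20 mm or lifted (distance of any of espresso_cup, tamper, sample_tin, label_roll, grinder_brush from where it was at the start of the episode above 0.02 m).
It also fails if it takes over 72 s, if anything falls off the work surface, if the arm or the gripper's body presses on something with over 40 N, if the wrist force passes 120 N, or if a joint passes its speed limit or range.

ROBOT

A 7-joint arm with a two-finger parallel gripper is mounted at the origin on a cart in front of the work surface, level with it; the furniture and walls round the work are solid. World frame = base frame: x ahead of the robot, y to its left, z up, the work surface at z = 0. Lengths are in m, angles in rad, forces in N, time in s.
With the tool pointing down it reaches from about 0.35 to 0.9 m from the base axis. Payload 7.2 kg.
Tool frame: the origin (TCP) lies between the finger pads; the fingertips stand arm.tips_ahead ahead of it and the grasp point (between the pads) lies 5 mm behind it (arm.tips_ahead is the distance from the TCP to the fingertips, in m); y points along the fingers, z is the direction in which the jaws open and shut, and the axes are right-handed (so a half turn about y gives the same grasp; the last joint's range is limited). The gripper opens to 85 mm and grips with 20 to 120 N. Pads are 22 mm wide; open, the fingers measure 114 mm over their backs; the gripper's body (76 mm by 85 mm) begins 54 mm behind the grasp point. The pads swing forward as they close: fully open they stand 13 mm farther back than shut.
Start: joints at [1.234, 0.411, -0.013, 1.596, 0.006, 1.134, -0.082], TCP at [0.166, -0.603, 0.217] pointing down, gripper open.
Joint ranges: [-2.95, 2.95], [-0.29, 1.99], [-1.47, 1.44], [0.14, 2.54], [-1.03, 4.17], [0.13, 1.85], [-2.86, 2.86]. Speed limits (rad/s): [2.39, 2.39, 3.01, 3.01, 3.14, 3.14, 3.14].

INTERFACE

Orientations are given as [roll, pitch, yaw] about the fixed x, y, z axes, in that order (R = Rz(yaw) Ry(pitch) Rx(roll)).
In Python, from bench import arm gives the robot as it stands.
- The arm moves only by the shell command python3 -m creep 'ROWS' [FORCE]. ROWS is JSON, a list of rows, each a list of 3 entries, a list of its own where there are three numbers: the shift along the tool's x, y, z in mm, then the turn, a rotation vector about the tool's x, y, z in rad, then the finger opening in mm, from 0 to 85.4. A call has 1 to 10 rows; each row is the pose to reach, as a shift and turn from the pose commanded when the call began, along the tool's axes at that moment; what a row does not reach only later rows make up. A row lasts 1/10 s, in which the tool goes at most 50 mm and 8.59 degrees, less where a joint would pass 70% of its speed; a pose out of reach is approached as far as the arm can. A call with a gripper value outside its range is refused whole. The fingers move at their own pace and stop on an object; FORCE is the grip in N (left out, the last holds). Time passes only in rows, so rows that repeat a pose let the fingers close. It gives the time, the measured TCP pose, the force and the opening at its end, in the units of the state.
- arm.state(): the state, without advancing time (a new reading comes with each control period).
- arm.read_camera(name): name is "scene" or "top"; returns the picture (400x640x3 uint8, red, green, blue); there is no depth.
- arm.camera_params(name): a dict with "fx", "fy", "cx", "cy" (pixels), "R" (3x3) and "t" (3): a world point X has camera coordinates R X + t. Camera axes: x right, y down, z forward; pixel columns grow to the right and rows downward; lengths in m; the calibration is good to about 2 mm. A picture is of the moment at which its call begins. camera_params takes no time and is no camera call.
- arm.finish_job(): hands the job in, once; it reports no verdict.
Trained networks look in the newest picture that a camera, given by its name, has taken for a name from the list of things; names that differ only in an ending like _2 or _b are one class to them, and where a whole thing is asked for, a point or a joint stands for the part that bears it (a point fixed in the world has none). Each returns a list of dicts, best first, with "p" (0 to 1); they miss things now and then, are a little off and sometimes report something else, mostly with a low value. They report only what shows in the picture. A call takes as long as a camera call. They do not tell look-alikes from the thing itself.
- arm.look_for(camera, target): "extent" ([centre column, centre row, width, height] in pixels, round what is visible of it).
The state is a dict: "time": time; "joints": joint angles; "qd": joint speeds; "joint_torque": joint torques, N m; "ee_pos": TCP position; "eef_rot": TCP orientation; "ft_force": force on the tool from outside, world axes, zero at the start; "ft_torque": the same for the moment, N m; "finger_gap": finger opening in m.
Only numpy, scipy, OpenCV 4.12 (cv2) and the standard library are available. Lean on these libraries where they do the work, as an engineer would, in place of code of your own. Each camera call takes 0.05 s, during which the arm holds its last target.

## Working session

There is one attempt and no reset: what is moved stays moved. The work goes in short steps, Python scripts to look and compute and a shell command to move; the robot and the scene stay as the last step left them, time stands still between calls to the robot, and variables do not carry over. Pictures are saved under pics/ and viewed, and the job is handed in when it is done.

```bash
mkdir -p pics; ls
python3 - <<'E'
from bench import arm
import cv2,numpy as np
print(arm.state()); print(arm.tips_ahead)
for c in("scene","top"):
    im=arm.read_camera(c); cv2.imwrite(f"pics/{c}0.png",im[:,:,::-1])
    p=arm.camera_params(c); print(c,p)
    for t in ["doser","turret","large_cup","small_cup","gate_top","espresso_cup","tab_small","tab_medium","tab_large"]:
        try: print(t,[(np.round(d["extent"],1).tolist(),round(d["p"],2)) for d in arm.look_for(c,t)])
        except Exception as e: print(t,e)
E
```

```text
pics
{'time': 0.0, 'joints': array([ 1.23381476,  0.41189171, -0.01274019,  1.59708388,  0.00558126,
        1.13429718, -0.08218307]), 'qd': array([ 2.17145717e-03,  2.80243543e-03, -1.10933170e-03, -3.56960620e-05,
       -4.59154670e-04, -1.02513535e-03, -3.05584058e-03]), 'joint_torque': array([ 1.06754567e-04, -6.00628066e+01,  6.82110563e-01, -2.99407893e+01,
        1.37905777e-02,  1.05998316e-02, -1.81778518e-05]), 'ee_pos': array([ 0.16580846, -0.60204427,  0.21644174]), 'eef_rot': array([-1.57243883e+00, -8.88538251e-05, -2.87275136e+00]), 'ft_force': array([-0.81986099, -0.36596906,  0.40668293]), 'ft_torque': array([0.00814392, 0.02013192, 0.02660096]), 'finger_gap': 0.08547705752819194}
0.014
scene {'fx': 447.97452760604693, 'fy': 447.97452760604693, 'cx': 321.5167820723139, 'cy': 198.8909876942195, 'R': array([[-0.84030492, -0.54197658,  0.01220797],
       [-0.31142171,  0.46416468, -0.829197  ],
       [ 0.44373885, -0.70058014, -0.55882313]]), 't': array([0.34012554, 0.40182271, 0.64473742])}
doser [([344.3, 230.5, 103.8, 96.3], 0.83)]
turret [([355.1, 214.2, 74.5, 
[... 632 characters left out ...]
995034,  0.00873869],
       [-0.9935818 ,  0.00377264, -0.11305295],
       [ 0.11301437, -0.00922426, -0.99355054]]), 't': array([-0.27467192,  0.58490037,  0.96685134])}
doser [([305.2, 233.2, 107.5, 73.9], 0.76)]
turret [([321.7, 232.7, 70.6, 68.9], 0.55)]
large_cup [([324.1, 235.8, 69.0, 66.6], 0.89)]
small_cup [([322.1, 233.3, 74.2, 70.3], 0.72)]
gate_top [([263.1, 230.8, 10.1, 15.5], 0.45)]
espresso_cup [([242.9, 229.9, 24.4, 32.6], 0.72), ([298.0, 119.2, 23.7, 24.4], 0.67), ([321.6, 235.0, 70.9, 70.3], 0.54)]
tab_small [([325.6, 234.9, 72.4, 67.5], 0.76), ([418.4, 250.2, 26.9, 23.5], 0.62)]
tab_medium [([265.2, 229.4, 13.2, 17.9], 0.73)]
tab_large [([322.0, 233.8, 69.2, 67.5], 0.55)]
```

Run:
```python
import cv2,numpy as np
a=cv2.imread("pics/top0.png");b=cv2.imread("pics/scene0.png")
cv2.imwrite("pics/c_top.png",cv2.resize(a[160:310,210:410],None,fx=4,fy=4,interpolation=cv2.INTER_CUBIC))
cv2.imwrite("pics/c_scene.png",cv2.resize(b[170:320,260:430],None,fx=4,fy=4,interpolation=cv2.INTER_CUBIC))
```

```text
(no output)
```

View pics/top0.png

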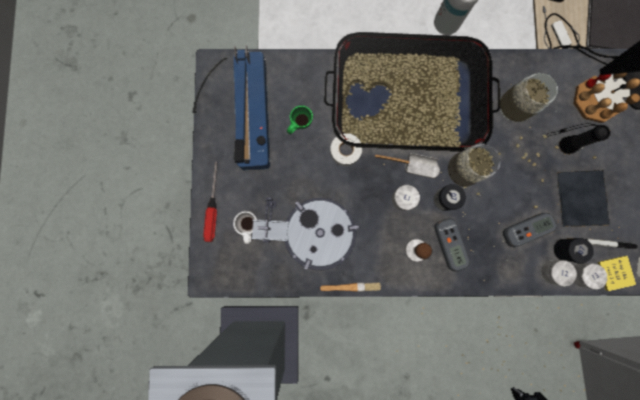

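View pics/scene0.png

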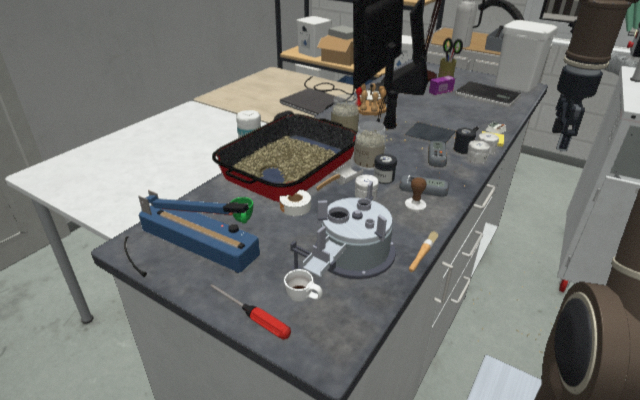

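View pics/c_top.png

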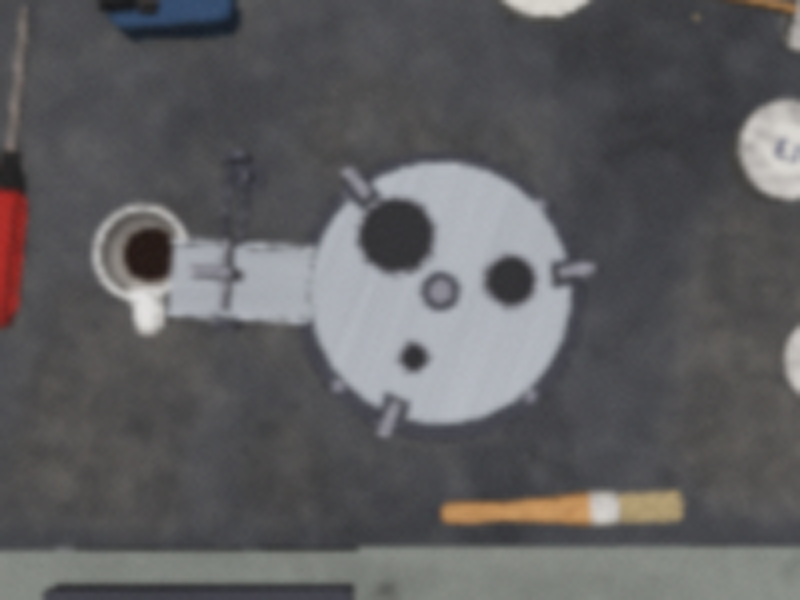

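View pics/c_scene.png

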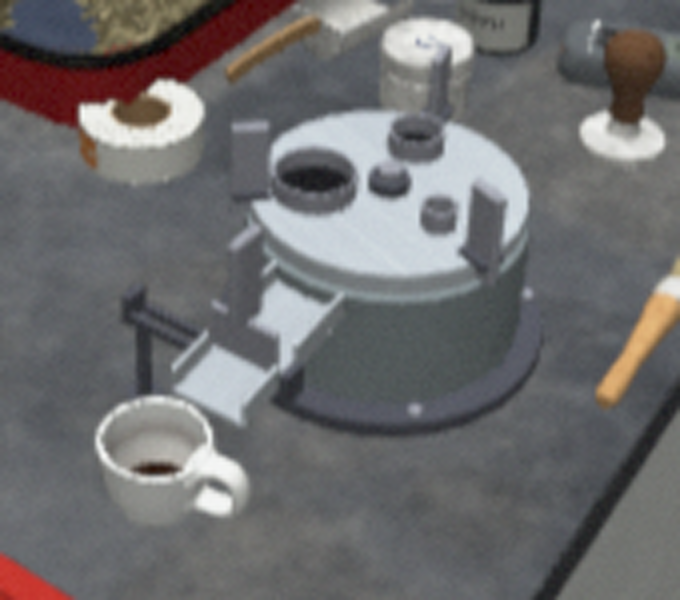

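The doser is unmistakable: in the top crop its hub is at crop (440,290). The small cup is at (413,356), lower left, medium at (511,280) and large at (396,235), and the chute points left. The turret therefore has to turn clockwise. Next I fit the doser pose from these features.

```bash
cat > h.py <<'E'
from bench import arm
import cv2,numpy as np
from scipy.optimize import least_squares
def proj(c,X):
    p=arm.camera_params(c);q=np.asarray(X)@np.array(p["R"]).T+np.array(p["t"])
    return np.c_[p["fx"]*q[:,0]/q[:,2]+p["cx"],p["fy"]*q[:,1]/q[:,2]+p["cy"]]
def model(v,gate=0.):
    x,y,yaw,th=v
    def W(P):
        P=np.atleast_2d(P);c,s=np.cos(yaw),np.sin(yaw)
        return np.c_[x+c*P[:,0]-s*P[:,1],y+s*P[:,0]+c*P[:,1],P[:,2]]
    d={}
    for k,(n,off) in enumerate([("small",0),("medium",2*np.pi/3),("large",4*np.pi/3)]):
        a=np.pi/2+th+off
        d["cup_"+n]=W([.042*np.cos(a),.042*np.sin(a),.115])[0]
        d["tab_"+n]=W([.078*np.cos(a),.078*np.sin(a),.147])[0]
    d["gate"]=W([gate,.131,.147])[0]; d["hub"]=W([0,0,.115])[0]
    d["outlet"]=W([0,.042,.101])[0]
    return d
E
python3 - <<'E'
from h import *
T=lambda u,v:(210+u/4-.4,160+v/4-.4); S=lambda u,v:(260+u/4-.4,170+v/4-.4)
obs=[("top","cup_small",T(413,356)),("top","cup_medium",T(510,279)),("top","cup_large",T(395,235)),
("scene","cup_small",S(438,208)),("scene","cup_medium",S(416,130)),("scene","cup_large",S(314,172)),
("scene","tab_small",S(489,186)),("scene","tab_large",S(251,126)),("scene","tab_medium",S(441,50)),("scene","gate",S(243,240)),
("top","tab_small",T(386,430)),("top","tab_medium",T(588,267)),("top","tab_large",T(350,175)),("top","gate",T(197,270))]
def r(v):
    d=model(v); return np.concatenate([proj(c,[d[n]])[0]-np.array(o) for c,n,o in obs])
s=least_squares(r,[.4,.1,0,1.1],loss="soft_l1");print(s.x)
for (c,n,o),e in zip(obs,r(s.x).reshape(-1,2)):print(c,n,e.round(1))
for k,v in model(s.x).items():print(k,v.round(4))
for n in ["espresso_cup"]:
  pass
E
```

```text
[ 0.48954828 -0.27298592 -0.08537485  1.28002857]
top cup_small [-0.6  0.4]
top cup_medium [-0.7  0.2]
top cup_large [-0.7 -0.1]
scene cup_small [ 0.2 -1. ]
scene cup_medium [-0.2 -0.5]
scene cup_large [-0.1 -0.4]
scene tab_small [0.1 0.7]
scene tab_large [-0.4 -0.2]
scene tab_medium [-0.2 -0. ]
scene gate [ 0.3 -1.4]
top tab_small [ 0.2 -2.7]
top tab_medium [-3.8  0.4]
top tab_large [0.4 1.9]
top gate [2.5 0.2]
cup_small [ 0.4505 -0.2576  0.115 ]
tab_small [ 0.417  -0.2443  0.147 ]
cup_medium [ 0.4957 -0.3145  0.115 ]
tab_medium [ 0.501  -0.3501  0.147 ]
cup_large [ 0.5224 -0.2469  0.115 ]
tab_large [ 0.5506 -0.2245  0.147 ]
gate [ 0.5007 -0.1425  0.147 ]
hub [ 0.4895 -0.273   0.115 ]
outlet [ 0.4931 -0.2311  0.101 ]
```

```bash
cat >> h.py <<'E'
from scipy.spatial.transform import Rotation as Rot
V=np.array([0.48954828,-0.27298592,-0.08537485,1.28002857])
TCPZ=0.138
def rel(st,pos,yaw):
    """shift (mm, tool axes) and turn about tool y (rad) to reach pos with tool y down, tool x at yaw"""
    R=Rot.from_euler("xyz",st["eef_rot"])
    Rt=Rot.from_euler("xyz",[-np.pi/2,0,yaw])
    return (R.inv().apply(np.array(pos)-st["ee_pos"])*1000).round(1),(R.inv()*Rt).as_rotvec().round(3)
def push(th,gap=0.,z=TCPZ,r=.080,half=.0145,V=V):
    a=V[2]+np.pi/2+th
    p=V[:2]+r*np.array([np.cos(a),np.sin(a)])+(half+gap)*np.array([-np.sin(a),np.cos(a)])
    return [p[0],p[1],z],a+np.pi/2
E
python3 - <<'E'
from h import *
st=arm.state()
for z in(.217,.138):
    p,y=push(1.28,.014,z);print(p,y,*rel(st,p,y))
E
```

```text
[np.float64(0.4046722199862328), np.float64(-0.2701041780720339), 0.217] 4.336217803589793 [-3.184e+02  3.000e-01 -2.571e+02] [-0.    -0.926  0.   ]
[np.float64(0.4046722199862328), np.float64(-0.2701041780720339), 0.138] 4.336217803589793 [-318.4   79.3 -257.1] [-0.    -0.926  0.   ]
```

```bash
R='[[-318,0,-257],[0,-0.926,0],0]'; python3 -m creep '[[[-32,-10,-26],[0,-0.09,0],0],[[-64,-10,-51],[0,-0.19,0],0],[[-100,-10,-80],[0,-0.28,0],0],[[-135,-10,-109],[0,-0.37,0],0],[[-170,-10,-137],[0,-0.5,0],0],[[-205,-10,-165],[0,-0.6,0],0],[[-240,-5,-194],[0,-0.7,0],0],[[-275,0,-222],[0,-0.8,0],0],[[-300,0,-242],[0,-0.9,0],0],[[-318,0,-257],[0,-0.926,0],0]]' 40
python3 - <<'E'
from h import *
st=arm.state();p,y=push(1.28,.014,.138);print(st["ee_pos"],st["qd"].round(3),*rel(st,p,y))
E
```

```text
time: 2.0
ee_pos: [0.4057, -0.268, 0.2175]
eef_rot: [-1.57, 0.0, -1.941]
ft_force: [0.4, -0.5, -0.1]
finger_gap: 0.0001
[ 0.40568688 -0.26797838  0.21748338] [-0.301  0.02  -0.163 -0.013  0.053  0.007 -0.313] [ 2.4 79.5 -0.2] [-0.001  0.006 -0.   ]
```

```bash
python3 -m creep '[[[0,0,0],[0,0,0],0],[[0,40,0],[0,0,0],0],[[0,40,0],[0,0,0],0]]'
python3 - <<'E'
from h import *
a=arm.read_camera("top")[160:310,210:410,::-1];b=arm.read_camera("scene")[150:300,260:460,::-1]
cv2.imwrite("pics/t1.png",cv2.resize(a,None,fx=4,fy=4,interpolation=cv2.INTER_CUBIC))
cv2.imwrite("pics/s1.png",cv2.resize(b,None,fx=4,fy=4,interpolation=cv2.INTER_CUBIC))
st=arm.state();p,y=push(1.28,.014,.138);print(st["ee_pos"],*rel(st,p,y))
E
```

```text
time: 2.3
ee_pos: [0.4015, -0.2697, 0.174]
eef_rot: [-1.577, 0.001, -1.948]
ft_force: [-0.7, 0.3, -0.4]
finger_gap: -0.0002
[ 0.403493   -0.27073522  0.17732981] [-1.  39.3  0.9] [ 0.002 -0.001 -0.   ]
```

View pics/t1.png

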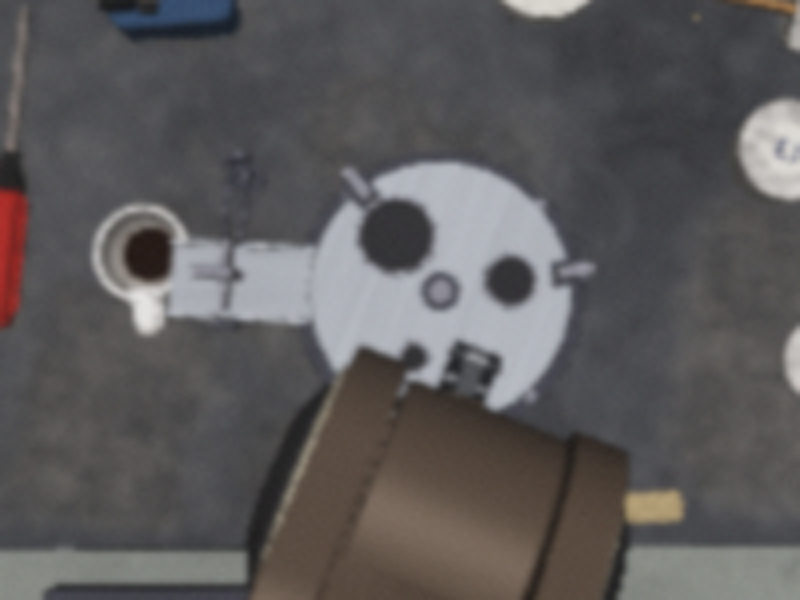

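View pics/s1.png

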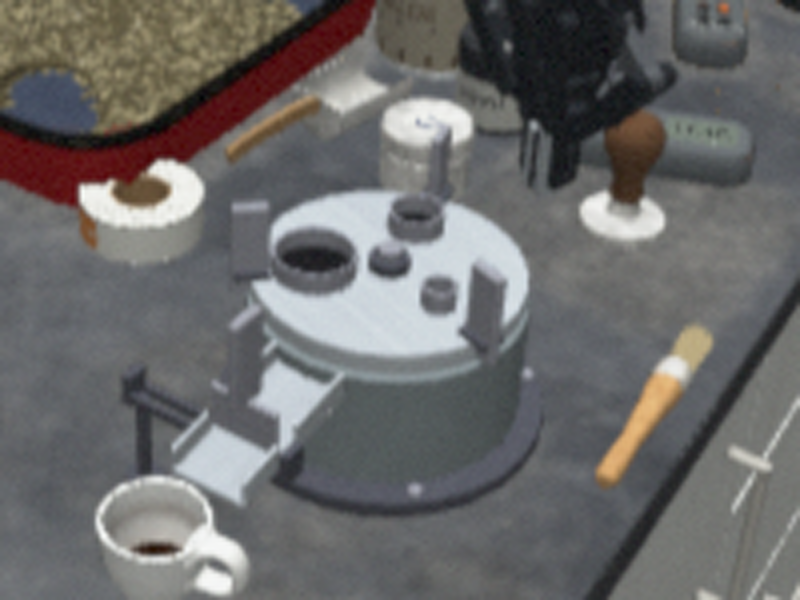

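Run:
```python
from h import *
e=arm.state()["ee_pos"]
for dz in(0,.014):
  q=proj("scene",[e-[0,0,dz]])[0];print(((q-[260,150])*4).round())
```

```text
[540. 202.]
[537. 225.]
```

Run:
```python
from h import *
im=arm.read_camera("scene");st=arm.state();e=st["ee_pos"];print(e,st["finger_gap"],arm.tips_ahead)
b=im[150:250,340:460,::-1].copy()
b=cv2.resize(b,None,fx=6,fy=6,interpolation=cv2.INTER_CUBIC)
for dz,c in((-.03,(0,255,255)),(0,(0,255,0)),(.014,(0,0,255))):
  q=(proj("scene",[e-[0,0,dz]])[0]-[340,150]+.5)*6;cv2.circle(b,tuple(int(v) for v in q),3,c,-1)
for n,X in model(V).items():
  q=(proj("scene",[X])[0]-[340,150]+.5)*6;cv2.circle(b,tuple(int(v) for v in q),3,(255,0,0),-1)
cv2.imwrite("pics/s2.png",b)
```

```text
[ 0.40422101 -0.27102959  0.1781499 ] 3.667666674114646e-05 0.014
```

View pics/s2.png

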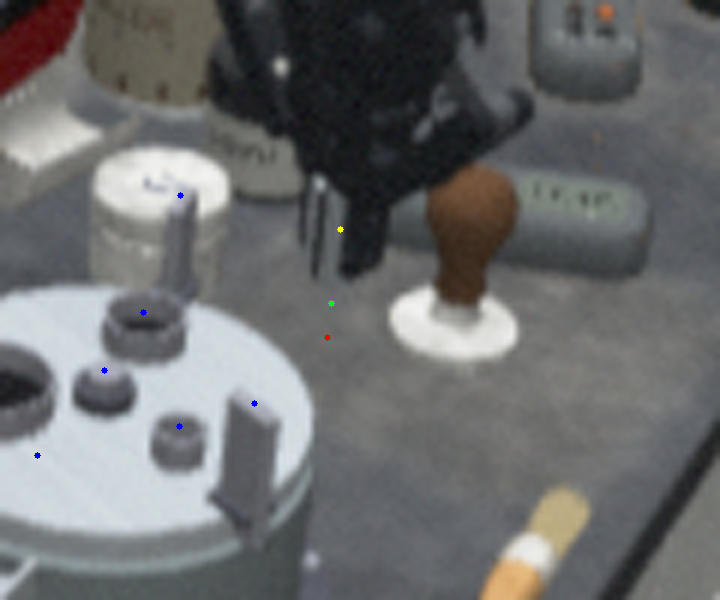

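Run:
```python
from h import *
im=arm.read_camera("top");st=arm.state();e=st["ee_pos"]
b=im[200:300,260:380,::-1].copy()
b=cv2.resize(b,None,fx=6,fy=6,interpolation=cv2.INTER_CUBIC)
for dz,c in((-.1,(255,0,255)),(-.03,(0,255,255)),(0,(0,255,0)),(.014,(0,0,255))):
  q=(proj("top",[e-[0,0,dz]])[0]-[260,200]+.5)*6;print(q);cv2.circle(b,tuple(int(v) for v in q),3,c,-1)
for n,X in model(V).items():
  q=(proj("top",[X])[0]-[260,200]+.5)*6;cv2.circle(b,tuple(int(v) for v in q),3,(255,0,0),-1)
cv2.imwrite("pics/t2.png",b)
full=arm.read_camera("scene")[:200,300:560,::-1]
cv2.imwrite("pics/s3.png",cv2.resize(full,None,fx=3,fy=3,interpolation=cv2.INTER_CUBIC))
```

```text
[353.91521232 453.90853298]
[352.98846608 435.93853211]
[352.6383953  429.15051194]
[352.48341499 426.14537816]
```

View pics/t2.png

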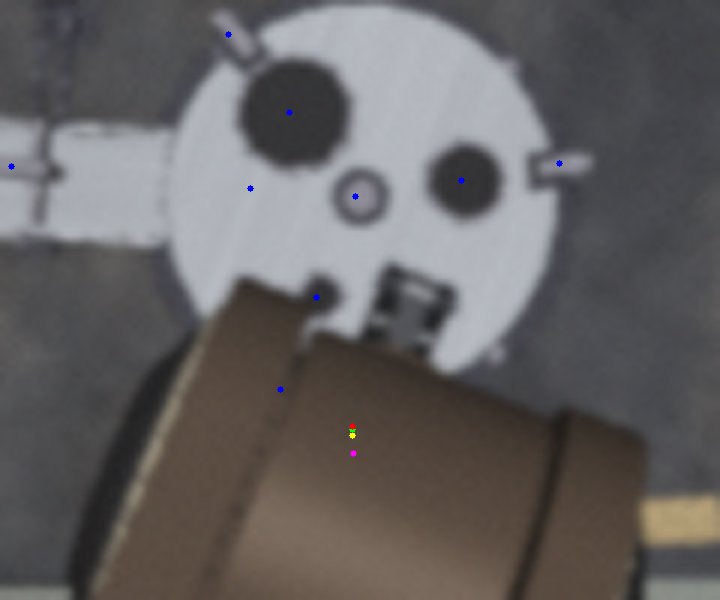

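View pics/s3.png

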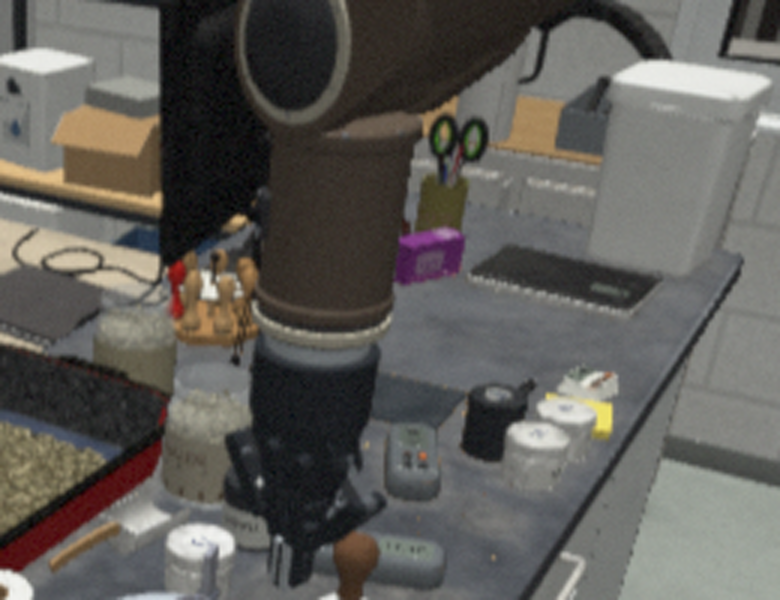

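The scene crop shows the closed fingertip at (340,275), about 25 mm higher than the TCP reading predicts (red dot at 327,337). The tab top fits well. I'll descend to the planned height, which is safe either way, and compare again.

```bash
python3 -m creep '[[[0,20,0],[0,0,0],0],[[0,40,0],[0,0,0],0],[[0,40,0],[0,0,0],0],[[0,40,0],[0,0,0],0]]'
cat >> h.py <<'E'
def shot(name,x0=340,y0=150,w=120,h=100,cam="scene",V=V):
    im=arm.read_camera(cam);e=arm.state()["ee_pos"];print(e.round(4),arm.state()["ft_force"].round(2),arm.state()["time"])
    b=cv2.resize(im[y0:y0+h,x0:x0+w,::-1],None,fx=6,fy=6,interpolation=cv2.INTER_CUBIC)
    P=[(e,(0,255,0)),(e-[0,0,.014],(0,0,255))]+[(X,(255,0,0)) for X in model(V).values()]
    for X,c in P:
        q=(proj(cam,[X])[0]-[x0,y0]+.5)*6;cv2.circle(b,tuple(int(v) for v in q),3,c,-1)
    cv2.imwrite("pics/"+name,b)
E
python3 -c "
from h import *
shot('s4.png')"
```

```text
time: 2.95
ee_pos: [0.4046, -0.2706, 0.1382]
eef_rot: [-1.57, -0.0, -1.947]
ft_force: [-0.2, -0.1, 0.1]
finger_gap: 0.0001
[ 0.405  -0.2708  0.1386] [-0.27 -0.01  0.12] 3.0
```

View pics/s4.png

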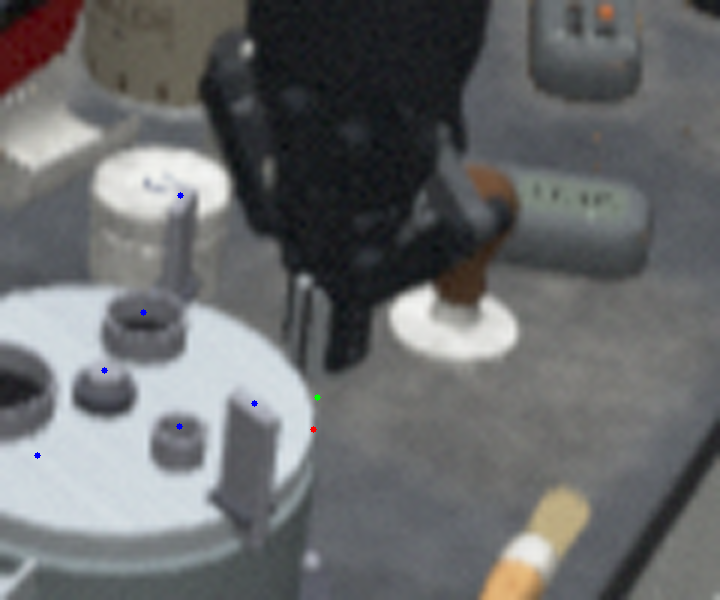

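```bash
python3 -m creep '[[[-4,0,0],[0,0,0],0],[[-8,0,0],[0,0,0],0],[[-12,0,0],[0,0,0],0],[[-16,0,0],[0,0,0],0],[[-20,0,0],[0,0,0],0],[[-22,0,0],[0,0,0],0],[[-22,0,0],[0,0,0],0]]'
python3 -c "
from h import *
shot('s5.png')"
```

```text
time: 3.7
ee_pos: [0.4126, -0.2495, 0.1373]
eef_rot: [-1.571, 0.0, -1.946]
ft_force: [0.2, -0.1, 0.3]
finger_gap: 0.0001
[ 0.4124 -0.2497  0.1373] [ 0.79 -0.53  0.14] 3.75
```

View pics/s5.png

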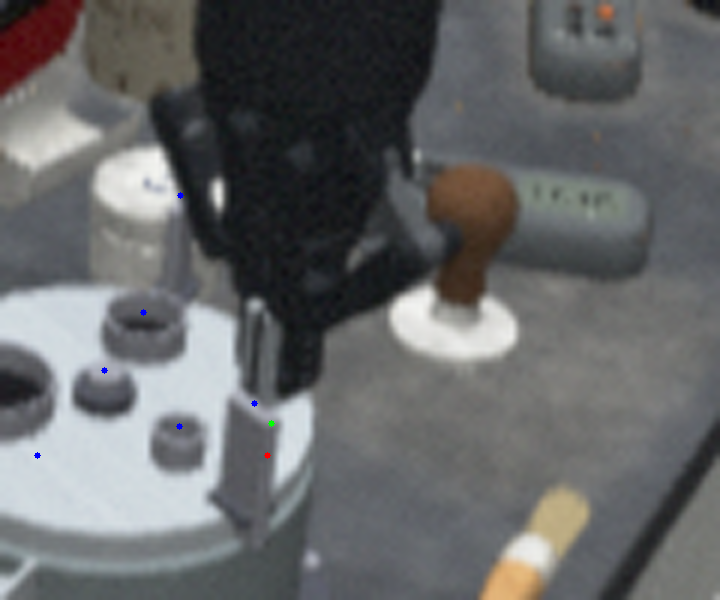

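The finger passed over the tab. There was no force and the turret did not turn, and the tip edge at (280,397) sits above the tab top. So the real tips are well above where `tips_ahead` puts them. I'll back off, go lower in steps and watch the force.

```bash
python3 -m creep '[[[8,0,0],[0,0,0],0],[[16,0,0],[0,0,0],0],[[24,0,0],[0,0,0],0],[[24,5,0],[0,0,0],0],[[24,10,0],[0,0,0],0],[[24,15,0],[0,0,0],0],[[24,18,0],[0,0,0],0],[[24,18,0],[0,0,0],0]]'
python3 -c "
from h import *
shot('s6.png')"
```

```text
time: 4.55
ee_pos: [0.4033, -0.2717, 0.1186]
eef_rot: [-1.572, 0.0, -1.946]
ft_force: [0.3, -0.4, -0.6]
finger_gap: 0.0002
[ 0.4035 -0.2719  0.119 ] [-0.01  0.86  0.35] 4.6
```

View pics/s6.png

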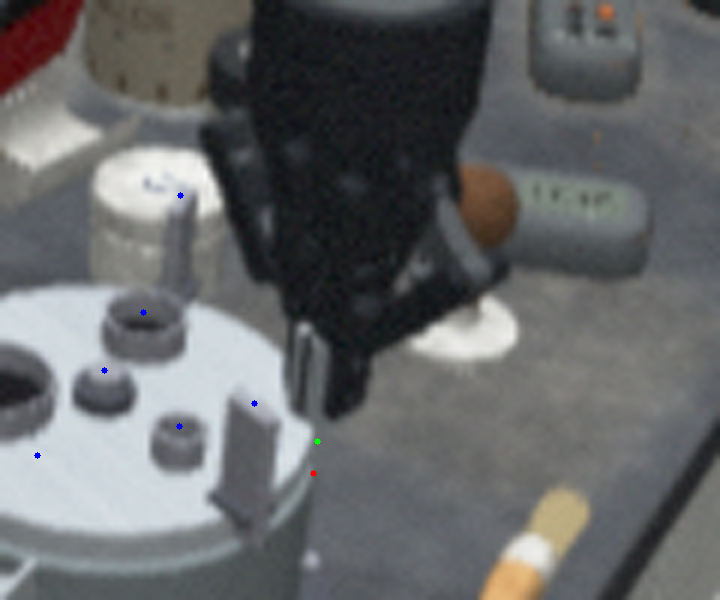

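```bash
python3 -m creep '[[[-4,0,0],[0,0,0],0],[[-8,0,0],[0,0,0],0],[[-12,0,0],[0,0,0],0],[[-16,0,0],[0,0,0],0],[[-20,0,0],[0,0,0],0],[[-24,0,0],[0,0,0],0],[[-24,0,0],[0,0,0],0]]'
python3 -c "
from h import *
shot('s7.png')"
```

```text
time: 5.3
ee_pos: [0.4128, -0.2493, 0.1194]
eef_rot: [-1.57, 0.0, -1.946]
ft_force: [-0.7, -0.4, 1.7]
finger_gap: 0.0
[ 0.4126 -0.2494  0.1193] [0.09 0.71 0.2 ] 5.35
```

View pics/s7.png

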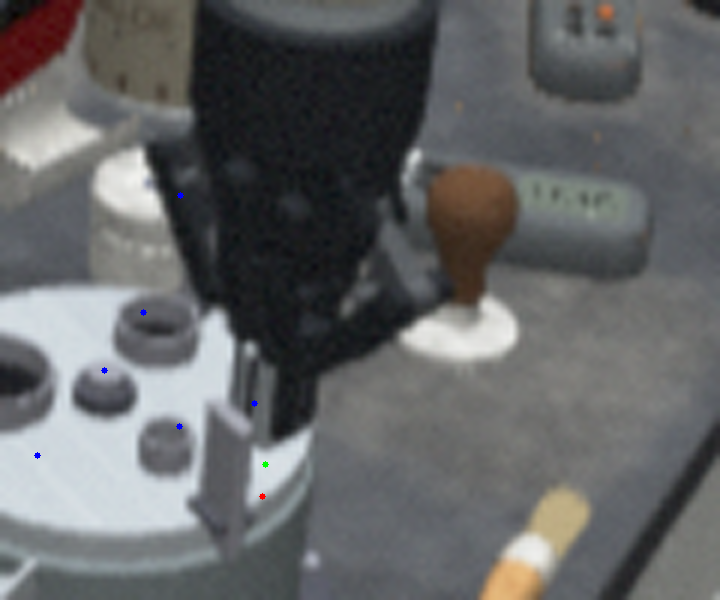

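```bash
cat >> h.py <<'E'
def fit_th(obs,x0=340,y0=150,cam="scene",f=6,guess=1.2,V=V):
    def r(t):
        d=model([V[0],V[1],V[2],t[0]])
        return np.concatenate([(proj(cam,[d[n]])[0]-[x0,y0]+.5)*f-np.array(o) for n,o in obs])
    s=least_squares(r,[guess]);print("th",s.x,s.fun.round(1));return s.x[0]
E
python3 -c "
from h import *
th=fit_th([('cup_small',(167,424)),('cup_medium',(157,314)),('tab_small',(230,409))])
st=arm.state()
a=V[2]+np.pi/2+th; d=st['ee_pos'][:2]-V[:2]
print('radial',d@[np.cos(a),np.sin(a)],'tang',d@[-np.sin(a),np.cos(a)])
"
```

```text
th [1.15517958] [ 0.3  7.3 -0.9  2.2  2.1  3.3]
radial 0.07880448006991543 tang 0.016313701193436364
```

The turret turned to about 1.155 rad. The finger centre is 16 mm behind the tab, so the x/y readings are right and only the tip height was off. Now the arc.

```bash
python3 -c "
from h import *
st=arm.state();print(st['ee_pos'],st['eef_rot'])
for th in np.linspace(1.09,.5,10):
    p,y=push(th,0,st['ee_pos'][2],half=.0163);print(round(th,2),*rel(st,p,y))
"
```

```text
[ 0.41259294 -0.24944534  0.11932821] [-1.57069555e+00  2.67786401e-04 -1.94619716e+00]
1.09 [-5.5  0.  -1.4] [-0.     0.191 -0.   ]
1.02 [-10.8   0.   -1.3] [-0.     0.256 -0.   ]
0.96 [-16.2   0.   -0.8] [-0.     0.322 -0.   ]
0.89 [-21.4   0.   -0. ] [-0.     0.387 -0.   ]
0.83 [-26.7   0.    1.2] [-0.     0.453 -0.   ]
0.76 [-31.8   0.    2.7] [-0.     0.519 -0.   ]
0.7 [-36.8   0.    4.5] [-0.     0.584 -0.   ]
0.63 [-41.7   0.    6.7] [-0.    0.65 -0.  ]
0.57 [-46.5   0.    9.1] [-0.     0.715 -0.   ]
0.5 [-51.    0.   11.9] [ 0.     0.781 -0.   ]
```

```bash
python3 -m creep '[[[-5,0,-1],[0,0.1,0],0],[[-11,0,-1],[0,0.2,0],0],[[-16,0,-1],[0,0.3,0],0],[[-21,0,0],[0,0.38,0],0],[[-27,0,1],[0,0.45,0],0],[[-32,0,3],[0,0.52,0],0],[[-37,0,5],[0,0.58,0],0],[[-42,0,7],[0,0.65,0],0],[[-46,0,9],[0,0.71,0],0],[[-51,0,12],[0,0.78,0],0]]'
python3 -c "
from h import *
shot('s8.png',320)
shot('t8.png',240,180,130,100,'top')
st=arm.state();print(st['ee_pos'],st['eef_rot'])
for th in np.linspace(.45,.0,10):
    p,y=push(th,0,.1193,half=.0163);print(round(th,2),*rel(st,p,y))
"
```

```text
time: 6.35
ee_pos: [0.4417, -0.2068, 0.1191]
eef_rot: [-1.571, -0.001, -2.73]
ft_force: [-2.3, -1.0, 0.4]
finger_gap: -0.0
[ 0.4427 -0.2061  0.1192] [-0.06  0.   -0.95] 6.4
[ 0.4426 -0.2063  0.1192] [-0.22 -0.08 -0.45] 6.45
[ 0.44257507 -0.20626349  0.11920464] [-1.57113538e+00  7.96856157e-05 -2.72693383e+00]
0.45 [-3.8 -0.1 -0.7] [ 0.    0.05 -0.  ]
0.4 [-7.9 -0.1 -1.2] [ 0.   0.1 -0. ]
0.35 [-12.   -0.1  -1.5] [ 0.    0.15 -0.  ]
0.3 [-16.   -0.1  -1.7] [ 0.   0.2 -0. ]
0.25 [-20.1  -0.1  -1.6] [ 0.    0.25 -0.  ]
0.2 [-24.2  -0.1  -1.3] [ 0.   0.3 -0. ]
0.15 [-28.2  -0.1  -0.7] [ 0.    0.35 -0.  ]
0.1 [-32.3  -0.1  -0. ] [ 0.   0.4 -0. ]
0.05 [-36.2  -0.1   0.9] [ 0.    0.45 -0.  ]
0.0 [-40.2  -0.1   2. ] [0.  0.5 0. ]
```

View pics/s8.png

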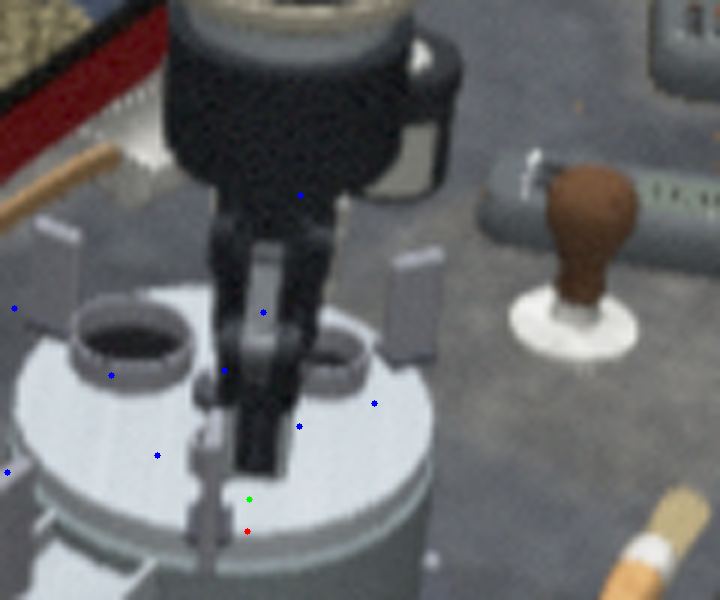

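View pics/t8.png

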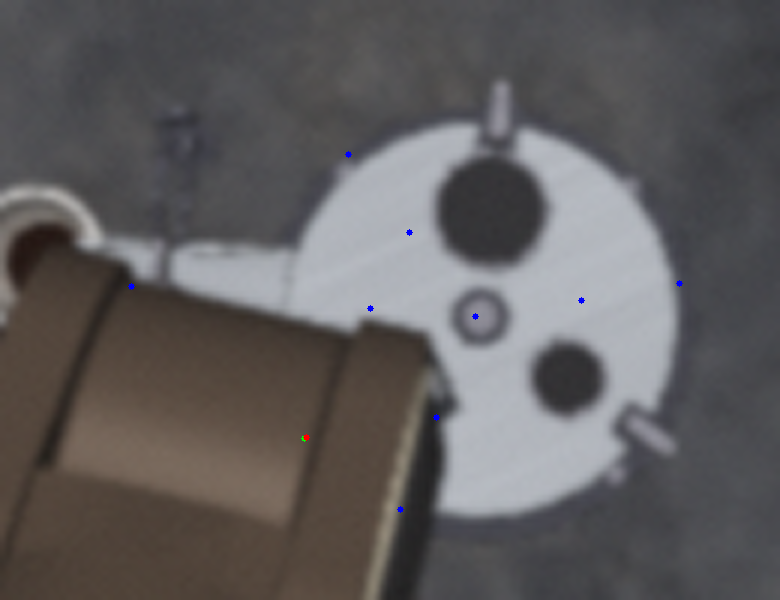

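```bash
python3 -c "
from h import *
fit_th([('cup_large',(491,211)),('cup_medium',(567,378))],240,180,'top',guess=.4)
"
python3 -m creep '[[[-4,0,-1],[0,0.05,0],0],[[-8,0,-1],[0,0.1,0],0],[[-12,0,-1],[0,0.15,0],0],[[-16,0,-2],[0,0.2,0],0],[[-20,0,-2],[0,0.25,0],0],[[-24,0,-1],[0,0.3,0],0],[[-28,0,-1],[0,0.35,0],0],[[-31,0,0],[0,0.4,0],0],[[-33,0,0],[0,0.41,0],0],[[-33,0,0],[0,0.41,0],0]]'
python3 -c "
from h import *
shot('s9.png',310)
shot('t9.png',240,180,130,100,'top')
st=arm.state();print(st['ee_pos'],st['eef_rot'])"
```

```text
th [0.49896589] [-3.9 -1.1 -4.3  1.8]
time: 7.45
ee_pos: [0.4723, -0.1936, 0.1191]
eef_rot: [-1.571, -0.0, -3.135]
ft_force: [-0.8, -1.0, -0.9]
finger_gap: 0.0002
[ 0.4723 -0.1936  0.1192] [-0.07  0.06 -0.26] 7.5
[ 0.4723 -0.1935  0.1192] [-0.32 -0.53 -0.86] 7.55
[ 0.47232375 -0.19354297  0.11921108] [-1.57089204e+00 -8.19490209e-05 -3.13505325e+00]
```

View pics/s9.png

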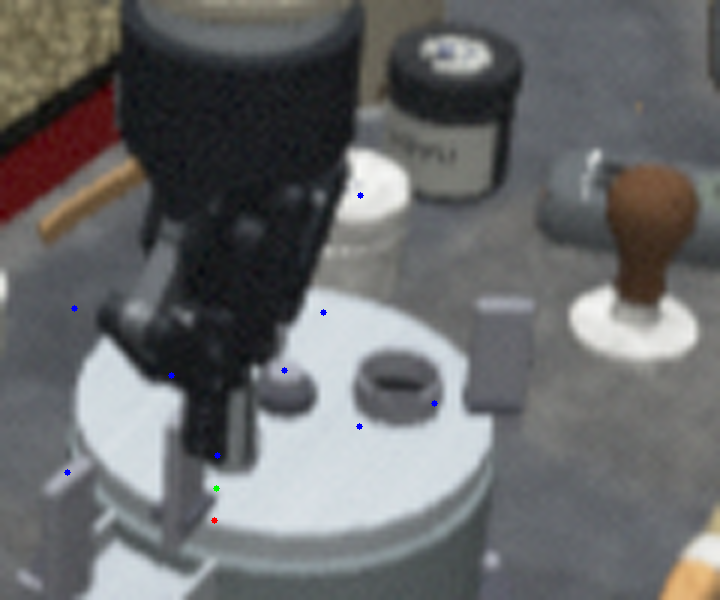

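View pics/t9.png

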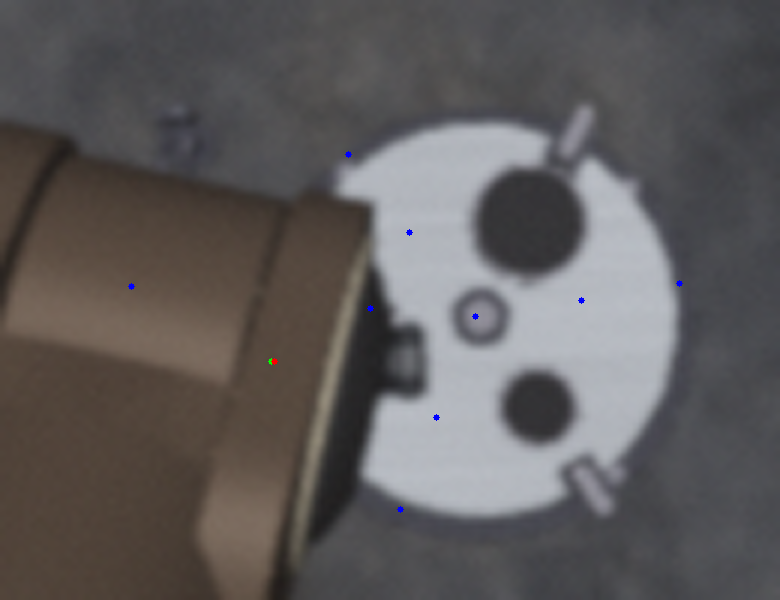

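```bash
python3 -c "
from h import *
V2=V.copy();V2[1]-=.0013
fit_th([('cup_large',(529,221)),('cup_medium',(538,406)),('hub',(481,318))],240,180,'top',guess=.1,V=V2)
fit_th([('cup_medium',(398,374))],310,150,guess=.1)
st=arm.state()
for th in (.1,.05,0):
    p,y=push(th,0,.1193,half=.0163);print(round(th,2),*rel(st,p,y))
"
```

```text
th [0.13045087] [-1.2  0.1 -0.5  1.1 -1.9 -1.7]
th [0.10095303] [ 0.8 -0.1]
0.1 [ 0.2 -0.1 -0.3] [ 0.    -0.008  0.   ]
0.05 [-3.8 -0.1 -1.1] [0.    0.042 0.   ]
0 [-7.8 -0.1 -1.6] [0.    0.092 0.   ]
```

```bash
python3 -m creep '[[[-2,0,0],[0,0.03,0],0],[[-4,0,-1],[0,0.05,0],0],[[-6,0,-1],[0,0.07,0],0],[[-8,0,-2],[0,0.09,0],0],[[-9,0,-2],[0,0.1,0],0],[[-9,0,-2],[0,0.1,0],0],[[-4,0,-2],[0,0.1,0],0],[[10,0,-2],[0,0.1,0],0],[[10,-30,-2],[0,0.1,0],0],[[10,-60,-2],[0,0.1,0],0]]'
python3 -m creep '[[[40,-10,0],[0,0,0],0],[[80,-30,0],[0,0,0],0],[[120,-30,0],[0,0,0],0],[[140,-30,0],[0,0,0],0],[[140,-30,0],[0,0,0],0]]'
python3 -c "
from h import *
V[3]=0
shot('s10.png',300)
shot('t10.png',220,180,130,100,'top')
st=arm.state();print(st['ee_pos'],st['eef_rot'])"
```

```text
time: 8.55
ee_pos: [0.4603, -0.1914, 0.1793]
eef_rot: [-1.571, -0.003, 3.046]
ft_force: [2.0, -0.5, 0.7]
finger_gap: 0.0001
time: 9.05
ee_pos: [0.3196, -0.1781, 0.2094]
eef_rot: [-1.57, -0.0, 3.044]
ft_force: [0.3, 0.4, 0.0]
finger_gap: -0.0
[ 0.3216 -0.1784  0.2096] [ 0.25  0.85 -0.03] 9.1
[ 0.3229 -0.1784  0.2097] [ 0.77  1.1  -0.44] 9.15
[ 0.32287409 -0.17841521  0.20966119] [-1.57014568e+00  1.63200075e-03  3.04574489e+00]
```

View pics/s10.png

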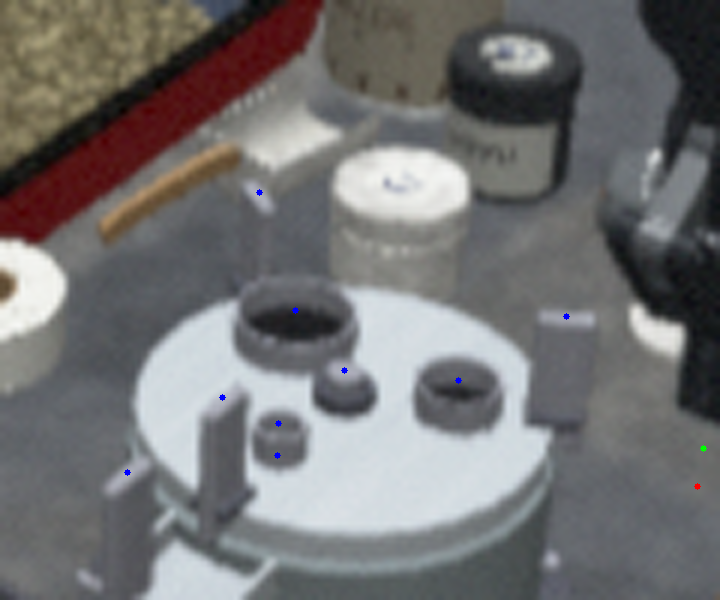

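View pics/t10.png

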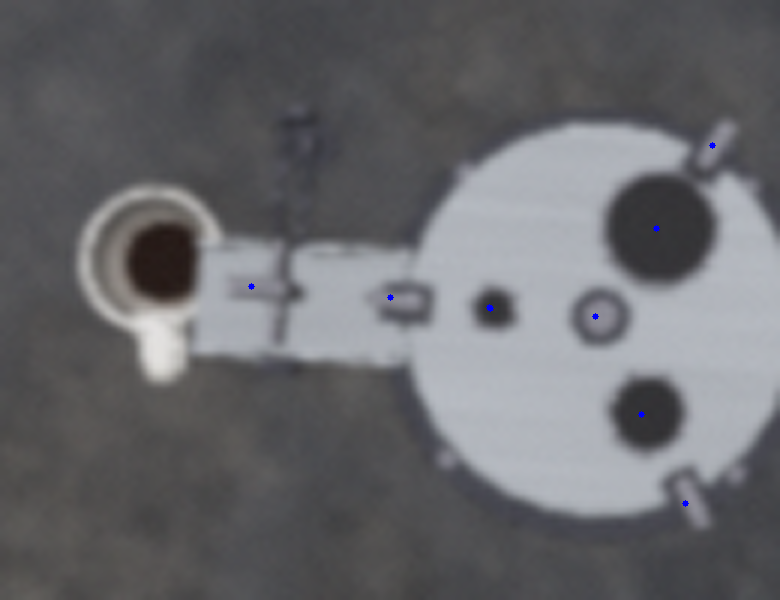

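Run:
```python
from h import *
obs=[("top",(220,180),[("cup_small",(493,308)),("cup_medium",(648,413)),("cup_large",(660,228)),("gate",(254,288)),("tab_small",(388,296)),("tab_large",(716,143)),("tab_medium",(690,503))]),
("scene",(300,150),[("cup_small",(280,425)),("cup_medium",(458,380)),("cup_large",(296,312)),("gate",(128,478)),("tab_small",(224,400)),("tab_large",(258,195)),("tab_medium",(566,318))])]
def r(v):
    d=model(v);return np.concatenate([proj(c,[d[n]])[0]-(np.array(q)/6-.5+o) for c,o,l in obs for n,q in l])
def rr(v):  # with per-camera pixel bias
    e=r(v[:4]).reshape(2,-1,2);e=e+v[4:8].reshape(2,1,2);return np.r_[e.ravel(),.5*v[4:8]]
s=least_squares(r,[.49,-.273,-.085,0]);print(s.x,r(s.x).reshape(-1,2).round(1).tolist())
s=least_squares(rr,[.49,-.273,-.085,0,0,0,0,0]);print(s.x.round(4))
```

```text
[ 0.4897509  -0.27354175 -0.07786242 -0.00172714] [[-0.4, -0.0], [-0.7, 0.0], [-0.4, -0.1], [-0.3, 0.1], [0.7, 0.4], [-0.5, 0.3], [-0.3, -0.1], [-0.1, -0.3], [0.2, -0.1], [-0.1, -0.4], [0.3, -1.0], [-0.1, -0.4], [0.1, -0.5], [0.2, -0.4]]
[ 0.4896 -0.2732 -0.078  -0.0016  0.4355 -0.1201 -0.0425  0.3313]
```

The turret is set: the pose refit gives th ≈ 0.00 rad against a tolerance of about 0.15 rad. In t10 the small cup at (493,308), its tab at (390,296) and the gate tab at (254,288) are in line, and the gate is still shut. Next, the gate.

```bash
cat >> h.py <<'E'
VG=np.array([.4897,-.2735,-.078,0.])
def gpos(xg,yg,z):
    c,s=np.cos(VG[2]),np.sin(VG[2]);return [VG[0]+c*xg-s*yg,VG[1]+s*xg+c*yg,z]
E
python3 - <<'E'
from h import *
st=arm.state()
for x,z in((-.034,.2097),(-.034,.117),(-.0163,.117),(.0237,.117)):print(x,*rel(st,gpos(x,.132,z),np.pi+VG[2]))
E
```

```text
-0.034 [-138.8    0.2  -52.7] [-0.001 -0.018 -0.002]
-0.034 [-138.7   92.9  -52.7] [-0.001 -0.018 -0.002]
-0.0163 [-156.4   92.9  -53.1] [-0.001 -0.018 -0.002]
0.0237 [-196.3   92.9  -53.8] [-0.001 -0.018 -0.002]
```

```bash
python3 -m creep '[[[-45,0,-17],[0,-0.018,0],0],[[-90,0,-35],[0,-0.018,0],0],[[-120,0,-48],[0,-0.018,0],0],[[-138,0,-53],[0,-0.018,0],0],[[-138,0,-53],[0,-0.018,0],0],[[-138,30,-53],[0,-0.018,0],0],[[-138,60,-53],[0,-0.018,0],0],[[-138,80,-53],[0,-0.018,0],0],[[-138,93,-53],[0,-0.018,0],0],[[-138,93,-53],[0,-0.018,0],0]]'
python3 -c "
from h import *
shot('s11.png',280,170)
st=arm.state()
for x,z in((-.0163,.117),(.0237,.117)):print(x,*rel(st,gpos(x,.132,z),np.pi+VG[2]))"
```

```text
time: 10.15
ee_pos: [0.4636, -0.1386, 0.1144]
eef_rot: [-1.571, -0.004, 3.064]
ft_force: [1.1, -0.8, 0.7]
finger_gap: -0.0001
[ 0.4645 -0.1387  0.1156] [-0.1  -0.04  0.16] 10.2
-0.0163 [-19.3  -1.5   0.4] [0.    0.001 0.002]
0.0237 [-59.3  -1.5   0.4] [0.    0.001 0.002]
```

View pics/s11.png

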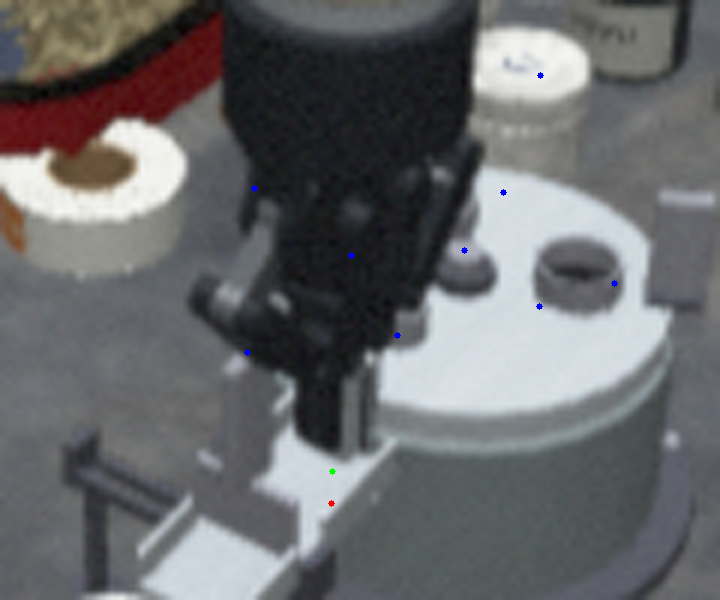

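```bash
python3 -m creep '[[[-6,0,0],[0,0,0],0],[[-12,0,0],[0,0,0],0],[[-17,0,0],[0,0,0],0],[[-21,0,0],[0,0,0],0],[[-24,0,0],[0,0,0],0],[[-27,0,0],[0,0,0],0],[[-27,0,0],[0,0,0],0]]'
python3 -c "
from h import *
shot('s12.png',280,170)
"
```

```text
time: 10.9
ee_pos: [0.4927, -0.1407, 0.1162]
eef_rot: [-1.571, 0.0, 3.065]
ft_force: [-1.6, 0.6, 0.3]
finger_gap: -0.0001
[ 0.4926 -0.1407  0.1162] [-0.11  0.69  0.04] 10.95
```

View pics/s12.png

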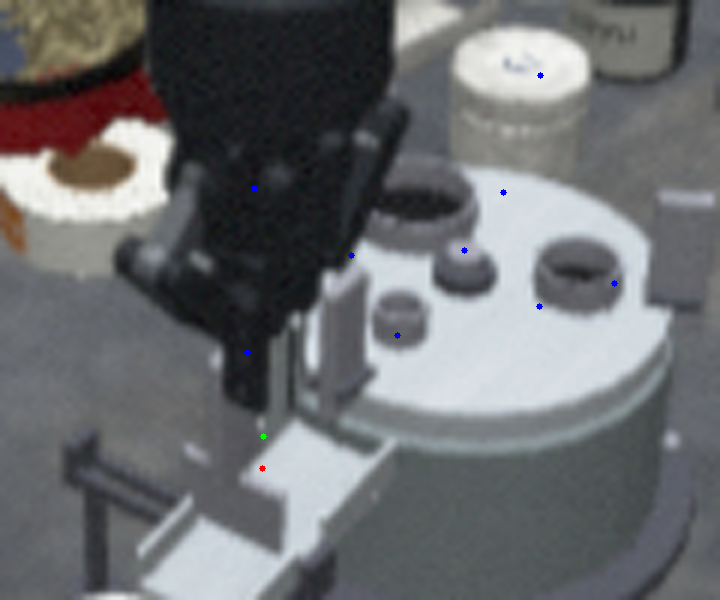

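The gate tab is moving and the small tab at (345,275) has not moved. I continue to the stop.

```bash
python3 -m creep '[[[-5,0,0],[0,0,0],0],[[-10,0,0],[0,0,0],0],[[-15,0,0],[0,0,0],0],[[-20,0,0],[0,0,0],0],[[-24,0,0],[0,0,0],0],[[-28,0,0],[0,0,0],0],[[-31,0,0],[0,0,0],0],[[-32,0,0],[0,0,0],0],[[-32,0,0],[0,0,0],0]]'
python3 -c "
from h import *
shot('s13.png',280,170)
"
```

```text
time: 11.85
ee_pos: [0.5238, -0.1431, 0.1162]
eef_rot: [-1.571, -0.001, 3.064]
ft_force: [-3.6, 2.4, 1.5]
finger_gap: 0.0002
[ 0.5238 -0.1431  0.1162] [-4.68  1.75  1.92] 11.9
```

View pics/s13.png

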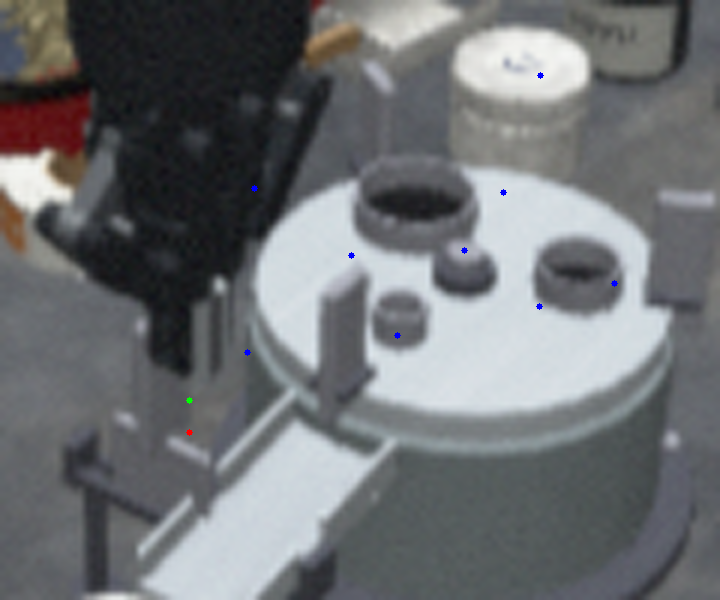

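```bash
python3 -m creep '[[[-2,0,0],[0,0,0],0],[[-2,0,0],[0,0,0],0]]'; python3 -m creep '[[[8,0,0],[0,0,0],0],[[18,0,0],[0,0,0],0],[[20,0,0],[0,0,0],0],[[20,-40,0],[0,0,0],0],[[20,-80,0],[0,0,0],0],[[20,-90,0],[0,0,0],0],[[60,-90,0],[0,0,0],0],[[110,-90,0],[0,0,0],0],[[160,-90,0],[0,0,0],0],[[200,-90,0],[0,0,0],0]]'
python3 -m creep '[[[10,0,0],[0,0,0],0],[[10,0,0],[0,0,0],0],[[10,0,0],[0,0,0],0]]'
python3 -c "
from h import *
shot('s14.png',270,170)
shot('t14.png',220,180,130,100,'top')
im=arm.read_camera('top');cv2.imwrite('pics/t15.png',im[:,:,::-1])
print(arm.look_for('top','espresso_cup')[:2],np.abs(arm.state()['qd']).max())
"
```

```text
time: 12.1
ee_pos: [0.524, -0.1431, 0.1161]
eef_rot: [-1.571, -0.005, 3.064]
ft_force: [-11.2, 1.9, 8.5]
finger_gap: 0.0001
time: 13.1
ee_pos: [0.3243, -0.1278, 0.2057]
eef_rot: [-1.571, -0.0, 3.064]
ft_force: [0.7, -0.6, 0.5]
finger_gap: -0.0001
time: 13.4
ee_pos: [0.3185, -0.1274, 0.2068]
eef_rot: [-1.57, 0.002, 3.064]
ft_force: [0.9, 1.2, 0.0]
finger_gap: 0.0
[ 0.3186 -0.1273  0.2066] [ 0.01  0.5  -0.83] 13.45
[ 0.3185 -0.1272  0.2064] [ 0.89  0.5  -0.47] 13.5
[{'extent': [241.9, 227.9, 26.3, 33.6], 'p': 0.74}, {'extent': [300.8, 119.0, 24.5, 27.1], 'p': 0.57}] 0.009048208249573102
```

View pics/s14.png

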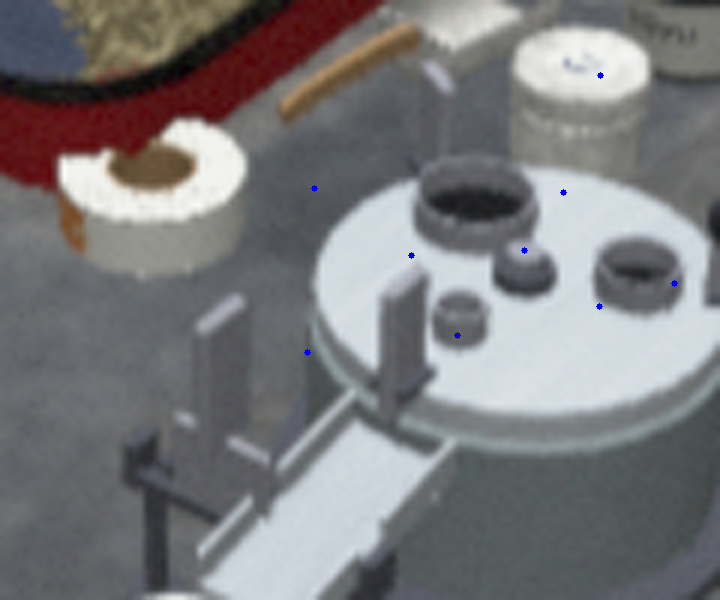

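View pics/t14.png

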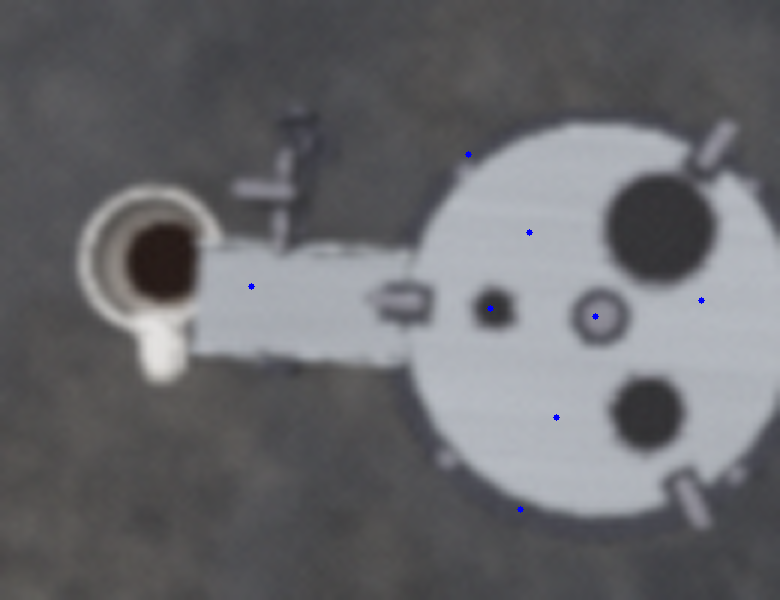

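Run:
```python
from h import *
for g in(0,.036,.04):
    print(g,(proj("top",[model(VG,g)["gate"]])[0]-[220,180]+.5)*6,(proj("scene",[model(VG,g)["gate"]])[0]-[270,170]+.5)*6)
```

```text
0 [252.26659735 288.67745012] [309.95169741 352.34996585]
0.036 [260.81982026 193.94547966] [224.69453301 311.69162293]
0.04 [261.76529762 183.47376224] [215.42973436 307.27332726]
```

```bash
python3 -c "
from bench import arm
print(arm.finish_job())"
```

```text
the job is handed in; nothing more can be done
None
```

The doser is set to the smallest dose, the gate is open, and I handed the job in at about 13.5 s of the 72 s allowed.

- **Turret:** I turned it clockwise by about 1.28 rad, pushing only the small tab with the closed fingertips. The camera refit afterwards gave an angle of about 0.00 rad, give or take 0.03. The tolerance is about 0.15 rad. It had not moved in the later pictures.
- **Gate:** I pushed its tab away from the robot until it hit the stop. On a further 2 mm command the force rose to about 11 N and the finger did not move. The finger position put the travel at about 40 mm. The pictures read about 38 mm, within their 1–2 mm resolution and above the 36 mm needed.
- **Surroundings:** The espresso cup stayed at the same place in the pictures, within the detector's scatter. I did not measure the other items around the doser separately. At hand-in the arm was clear of everything and at rest.
- **What disagreed:** The closed fingertips stood roughly 25 mm higher than `arm.tips_ahead` predicts. My first push therefore passed over the tab without touching it. I lowered the tool in steps until the tab moved.

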